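# Load the tart tray rest and cam-lock its end-stop leg

## Task

Lift the small tart tray by its wooden handle and set it down, without dropping it, on the two raised rails of the steel tray rest, centred and square on them, and let go of it. Then take the black grip bar of the sprung end-stop leg, bring the leg in until its yellow pointer stands at the red index clip, and, keeping the leg held there by the bar, slide the orange cam lever along the bar until it is fully closed (away from the robot). Finish with the bar still firmly gripped between the fingers and the pointer at the clip, because the cam alone does not hold the spring; do not slide the lever while the leg is off the clip, keep the tarts level and leave the other things where they are.

Things in the scene. Friction and masses are not known exactly. Their poses are not given: they have to be found in the camera images.
- stand: Tray rest, fixed: steel base 150 (x) x 330 (y) x 10 mm, from own y -235 to +95. Origin on the table under the middle of its two rails; own x points away from the robot, y to its left, turned up to 0.25 rad. Rails: 10 mm wide, 150 mm long along own y, centres at x -32 and +32, tops 50 mm above the table. The leg slides along own y at negative y; white scale strip (top 36 mm up) at x +71.
- rails_mid (a point): Point midway between the rails at the height of their tops (50 mm above the table), axes as the tray rest. The middle of the tray's underside belongs here, within about 15 mm, the tray's long side along the rails (own y), either way round.
- tray: Loose aluminium tart tray 100 (own x) x 130 (own y) mm, rim 18 mm high, six custard tarts fixed in it (tops 24 mm above the underside), 0.3 to 0.6 kg. Origin at the middle of its underside, z up; starts within 0.5 rad of the world axes. Its wooden handle bar lies along own y.
- tray_handle (a point): Middle of the tray's wooden handle bar, 62 mm above the tray's underside, over its middle. The bar is 12 mm wide (own x), 12 mm high and 104 mm long (own y), on 8 mm round pillars at own y -46 and +46; below it 32 mm of free space down to the tarts. Grasp across own x from above.
- leg (a joint): Travel of the sliding end-stop leg in m: 0 = sprung fully out (the start), up to 0.075 = fully in, towards the rails (own +y of the tray rest). A spring pushes it out with 3.3 N at 0 to 4.4 N at full travel, always, also with the cam closed: let go, it springs back to 0. Friction about 0.5 N.
- grip_bar (a point): Black bar by which the leg is held; this point is its middle, 78 mm above the table, axes as the tray rest. 118 mm long (x) between two dark posts with tops 87 mm up, 12 mm wide (y), 18 mm high; clear below for 37 mm. The leg's stop plate (top 75 mm up) is 58 mm from it on the +y side. Fingers loosely straddling the bar can slide along it; the free stretch is on the robot's side of the lever.
- pointer (a point): Line of the yellow pointer, 3 mm wide (y), fixed to the leg, at the scale, x +70 mm from the bar's middle and at the same own y as the bar's middle; axes as the tray rest.
- clip_mid (a point): Middle of the top of the red index clip on the scale strip, 8 mm wide (own y); axes as the tray rest. Its place along own y differs from start to start, at a leg travel of 30 to 60 mm. The leg is at its mark when pointer and clip have the same own y, within 4 mm (pointer level with the red). The clip stays put and stops nothing.
- lever (a joint): Travel of the orange cam lever along the bar in m: 0 to 0.005 at the start (open), 0.032 = fully closed, own +x of the tray rest (away from the robot). It rides on the leg, moves with about 2.5 N plus damping (25 N per m/s) and stays where it is left.
- lever_face (a point): Middle of the lever's face towards the robot (own -x), at the bar's height; axes as the tray rest. The lever is a yoke round the bar, 10 mm thick (x), 52 mm wide (y), from 20 mm below to 36 mm above the bar's middle; push this face to own +x beside the bar. Joint 0: the face is at x +11 mm from the bar's middle; closed: +43 mm.
- tin_a: Empty fluted tart tin, 64 mm across, 22 mm high, on the robot's side; leave alone. Origin under its centre.
- tin_b: Another empty tart tin like it; leave alone.
- tin_c: Another empty tart tin, to the right; leave alone.
- bowl: Small steel bowl, 130 mm across, 60 mm high, beyond the tray rest; leave alone.
- jar: Amber jar with red lid, 60 mm across, 100 mm high; leave alone.
- timer: White kitchen timer 50 x 70 x 43 mm with red dial; leave alone.
- scraper: Bench scraper lying flat, 95 x 115 x 17 mm, steel blade, wooden grip; leave alone.

How it is judged:
On the way, in this order (a step that is already met when the one before it is completed fails the run):
1. the tray is lowered onto the rails in the grip (underside within 10 mm of the rail tops) (x of tray in the frame of rails_mid between -0.03 and 0.03 m and y of tray in the frame of rails_mid between -0.03 and 0.03 m and z of tray in the frame of rails_mid between -0.004 and 0.01 m and contact force between the fingers and tray above 0.5 N).
2. the tray rests on the rails, centred, square and level, released (x of tray in the frame of rails_mid between -0.015 and 0.015 m and y of tray in the frame of rails_mid between -0.02 and 0.02 m and z of tray in the frame of rails_mid between -0.004 and 0.004 m and angle between tray's own z axis and vertical below 0.08 rad and angle between the y axis of tray and the y axis of stand, either way round below 0.2 rad and contact force between tray and stand above 1 N and contact force between the fingers and tray below 0.01 N), for 0.2 s.
3. the leg is held by its bar with the pointer at the clip, lever still open (y of pointer in the frame of clip_mid between -0.004 and 0.004 m and contact force between the fingers and leg_c0 above 2 N and value of joint lever below 0.012 m), for 0.2 s.
4. the lever is fully closed with the leg still held at the clip (y of pointer in the frame of clip_mid between -0.004 and 0.004 m and contact force between the fingers and leg_c0 above 0.5 N and value of joint lever above 0.028 m), for 0.1 s.
At the end, for the whole second after the job is handed in: Bar still gripped (both fingers together over 8 N), pointer within 4 mm of the clip's middle, leg still, lever beyond 0.028 of 0.032 m; tray resting on the rails, not touched by the fingers, within 15 mm across and 20 mm along, square to 0.2 rad, level to 0.08 rad (all of step 2 and y of pointer in the frame of clip_mid between -0.004 and 0.004 m and contact force between the fingers and leg_c0 above 8 N and value of joint lever above 0.028 m and velocity of joint leg between -0.01 and 0.01 m/s); the arm keeps its last pose, push and grip.
It fails at once if the lever is slid half way while the leg is well off the clip (more than 8 mm) (value of joint lever above 0.016 m and (y of pointer in the frame of clip_mid above 0.008 m or y of pointer in the frame of clip_mid below -0.008 m)).
It fails at once if the tray is tipped more than about 25 degrees (angle between tray's own z axis and vertical above 0.45 rad).
It fails at once if another thing is moved by more than 20 mm (distance of any of tin_a, tin_b, tin_c, bowl, jar, timer, scraper from where it was at the start of the episode above 0.02 m).
It also fails if it takes over 56 s, if anything falls off the work surface, if the arm or the gripper's body presses on something with over 40 N, if the wrist force passes 120 N, or if a joint passes its speed limit or range.

## Robot

A 6-joint arm with a two-finger parallel gripper is mounted at the origin on the work surface. World frame = base frame: x ahead of the robot, y to its left, z up, the work surface at z = 0. Lengths are in m, angles in rad, forces in N, time in s.
With the tool pointing down it reaches from about 0.375 to 0.9 m from the base axis. Payload 3.1 kg.
Tool frame: the origin (TCP) lies midway between the tips of the shut fingers; the grasp point (between the pads) lies 19 mm behind it; z points along the fingers, y is the direction in which the jaws open and shut (so a half turn about z gives the same grasp; the last joint's range is limited). The gripper opens to 85 mm and grips with 20 to 120 N. Pads are 22 mm wide; open, the fingers measure 114 mm over their backs; the gripper's body (76 mm by 85 mm) begins 54 mm behind the grasp point. The pads swing forward as they close: fully open they stand 13 mm farther back than shut.
Start: joints at [-1.429, 0.527, 1.433, -0, 1.181, -0.178], TCP at [0.197, -0.593, 0.207] pointing down, gripper open.
Joint ranges: [-3.08, 3.08], [-0.75, 2.2], [0.22, 2.44], [-1.43, 4.57], [0, 2.65], [-2.85, 2.85]. Speed limits (rad/s): [2.79, 2.79, 3.14, 3.14, 3.14, 3.14].

## Interface

Orientations are given as [roll, pitch, yaw] about the fixed x, y, z axes, in that order (R = Rz(yaw) Ry(pitch) Rx(roll)).
In Python, from workcell import ctrl, cams, spot_in, masks_of, mark_of gives the robot as it stands. The module is installed in compiled form; this text tells all that it offers.
- The arm moves only by the tool jog_arm, never from a script. Its argument "increments" is a list that holds one entry, the list of rows, each a list of 6 numbers: the shift along the world's x, y, z in m, then the turn, a rotation vector about the world's x, y, z in units of 5 degrees (1.0 is 5 degrees). In form: [[[x, y, z, wx, wy, wz], ...]]. A call has 1 to 10 rows; each row is the pose to reach, as a shift and turn from the pose measured when the call began; what a row does not reach only later rows make up. A row lasts 1/12 s, in which the tool goes at most 41.7 mm and 7.16 degrees, less where a joint would pass 70% of its speed; a pose out of reach is approached as far as the arm can. A call with a gripper value outside its range is refused whole. "jaw" is the closure in counts, from 0 (fully open) to 255 (shut), set as the call begins (left out, the last holds). The fingers move at their own pace and stop on an object; "grip_force" is the grip in N (left out, the last holds). Time passes only in rows, so rows that repeat a pose let the fingers close. It gives the time, the measured TCP pose, the force and the opening at its end, in the units of the state.
- ctrl.state(): the state, without advancing time (a new reading comes with each control period).
- cams.get_image(name): name is "scene" or "side" or "wrist"; returns a dict with "pixels" (420x560x3 uint8, red, green, blue), "range_z" (420x560 float32, m along the optical axis (not along the pixel's ray), 0 where there is no reading), "camera_matrix" (3x3 intrinsics, pixels), "eye" and "rotation" of the camera in the world; the wrist camera has in their place "mount" (4x4, takes a point from camera to tool coordinates, whose origin is the TCP and whose axes are the flange's). Camera axes: x right, y up, looking along -z (the intrinsics and any distortion apply to the point x, -y, -z); pixel columns grow to the right and rows downward; lengths in m; the calibration is good to about 2 mm. A picture is of the moment at which its call begins: read the wrist's pose just before it.
- ctrl.sign_off(): hands the job in, once; it reports no verdict.
Trained networks look in a picture, given as the dict that the camera call returned (one of the last four; its "shot" number tells which), for a name from the list of things; names that differ only in an ending like _2 or _b are one class to them, and where a whole thing is asked for, a point or a joint stands for the part that bears it (a point fixed in the world has none). Each returns a list of dicts, best first, with "conf" (0 to 1); they miss things now and then, are a little off and sometimes report something else, mostly with a low value. They report only what shows in the picture. A call takes as long as a camera call.
- spot_in(picture, label): "at" ([x, y, z] in m, in the coordinates of the camera as it stood for that picture, good to about 4 mm: the middle of the surface that is visible of it).
- masks_of(picture, label): "region" (420x560 bool, what is visible of it).
- mark_of(picture, label): "at" ([x, y, z] in m, in the coordinates of the camera as it stood for that picture, good to about 4 mm: a listed point, or the origin of a listed thing).
The state is a dict: "clock": time; "joint_positions": joint angles; "joint_vel": joint speeds; "joint_torque": joint torques, N m; "tool_pos": TCP position; "tcp_rot": TCP orientation; "force": force on the tool from outside, world axes, zero at the start; "ft_torque": the same for the moment, N m; "width": finger opening in m.
Only numpy, scipy, OpenCV 4.12 (cv2) and the standard library are available. Lean on these libraries where they do the work, as an engineer would, in place of code of your own. Each camera call takes 0.05 s, during which the arm holds its last target. There are 200 camera calls.

## Working session

There is one attempt and no reset: what is moved stays moved. The work goes in short steps, Python scripts to look and compute and a tool call to move; the robot and the scene stay as the last step left them, time stands still between calls to the robot, and variables do not carry over. Pictures are saved under pics/ and viewed, about 8 in all and at most 12, crops included, and the job is handed in when it is done.

Besides the shell and the picture viewer there is one more tool, called after ">>>" in YAML: its name, and indented under it one key for each argument. jog_arm: Moves the arm, as the interface text tells. Its arguments: {"type":"object","properties":{"increments":{"type":"array","items":{"type":"array","items":{"type":"array","items":{"type":"number"}}}},"jaw":{"type":"number"},"grip_force":{"type":"number"}},"required":["increments"]}

```bash
mkdir -p pics; cat > h.py <<'E'
import numpy as np, cv2
from scipy.spatial.transform import Rotation as R
from workcell import ctrl, cams, spot_in, masks_of, mark_of
def shot(name):
    s=ctrl.state(); p=cams.get_image(name)
    if name=='wrist':
        T=np.eye(4);T[:3,:3]=R.from_euler('xyz',s['tcp_rot']).as_matrix() if np.size(s['tcp_rot'])==3 else np.array(s['tcp_rot']);T[:3,3]=s['tool_pos']
        p['T']=T@np.array(p['mount'])
    else:
        T=np.eye(4);T[:3,:3]=p['rotation'];T[:3,3]=p['eye'];p['T']=T
    return p
def W(p,a): return p['T'][:3,:3]@np.array(a)+p['T'][:3,3]
def cloud(p):
    z=p['range_z'];K=np.array(p['camera_matrix']);v,u=np.mgrid[:420,:560]
    c=np.stack([(u-K[0,2])/K[0,0]*z,-(v-K[1,2])/K[1,1]*z,-z],-1)
    w=c@p['T'][:3,:3].T+p['T'][:3,3]; w[z<=0]=np.nan; return w
def save(p,n): cv2.imwrite('pics/'+n,p['pixels'][...,::-1])
E
python3 - <<'E'
from h import *
print(ctrl.state())
np.set_printoptions(precision=4,suppress=True)
ims=[]
for c in ['scene','side']:
    p=shot(c);ims.append(p['pixels']);save(p,c+'0.png')
    print(c,p['eye'],[k for k in p])
    for l in ['stand','rails_mid','tray','tray_handle','grip_bar','pointer','clip_mid','lever_face','tin_a','bowl','jar','timer','scraper']:
        print(l,[(W(p,m['at']).round(3),round(m['conf'],2)) for m in mark_of(p,l)][:3])
E
```

```text
{'clock': 0.0, 'joint_positions': array([-1.42950467e+00,  5.28436997e-01,  1.43392842e+00, -7.60447121e-06,
        1.18138557e+00, -1.78513046e-01]), 'joint_vel': array([ 1.83098897e-04, -3.04558817e-04, -8.74551765e-05, -9.74197242e-04,
        1.11714616e-03,  4.84182695e-04]), 'joint_torque': array([ 7.94206062e-05, -4.42347622e+01, -1.78023398e+01, -2.23532861e-04,
        8.38146399e-03,  9.51518331e-08]), 'tool_pos': array([ 0.19639521, -0.5925236 ,  0.20634329]), 'tcp_rot': array([-3.13946737e+00, -3.76330877e-04,  3.19807200e-01]), 'force': array([-0.09513336, -0.90869901, -0.6778324 ]), 'ft_torque': array([-0.02330737, -0.03126539,  0.04597513]), 'width': 0.0855854435343919}
scene [ 1.052  -0.3871  0.9746] ['pixels', 'range_z', 'camera_matrix', 'eye', 'rotation', 'shot', 'T']
stand [(array([-0.068, -1.507, -0.146]), 0.75)]
rails_mid [(array([-0.024, -1.463, -0.101]), 0.77)]
tray [(array([-0.013, -1.452, -0.09 ]), 0.64)]
tray_handle [(array([ 0.041, -1.398, -0.037]), 0.68), (array([-0.12 , -1.559, -0.197]), 0.52)]
grip_bar [(array([-0.077, -1.516, -0.154]), 0.89)]
pointer [
[... 749 characters left out ...]
 3.518, 3.868]), 0.5)]
rails_mid [(array([3.189, 4.011, 4.361]), 0.59), (array([3.532, 4.354, 4.704]), 0.35)]
tray [(array([2.701, 3.523, 3.873]), 0.64)]
tray_handle [(array([2.607, 3.429, 3.779]), 0.74)]
grip_bar [(array([3.496, 4.317, 4.667]), 0.73)]
pointer [(array([3.63 , 4.452, 4.802]), 0.95)]
clip_mid []
lever_face [(array([3.506, 4.328, 4.678]), 0.77)]
tin_a [(array([2.797, 3.619, 3.969]), 0.9), (array([2.586, 3.408, 3.758]), 0.67), (array([3.996, 4.817, 5.168]), 0.59)]
bowl [(array([3.53 , 4.352, 4.702]), 0.75), (array([2.694, 3.516, 3.866]), 0.48)]
jar [(array([2.929, 3.751, 4.101]), 0.89), (array([2.805, 3.627, 3.977]), 0.38)]
timer [(array([3.229, 4.051, 4.401]), 0.66)]
scraper []
```

```bash
sed -i "s/T\[:3,:3\]=p\['rotation'\]/T[:3,:3]=R.from_euler('xyz',p['rotation']).as_matrix()/" h.py
python3 - <<'E'
from h import *
np.set_printoptions(precision=4,suppress=True)
ims=[]
for c in ['scene','side']:
    p=shot(c);ims.append(p['pixels'])
    print(c,p['eye'],p['rotation'],p['T'][:3,2])
    w=cloud(p); print('depth z pcts',np.nanpercentile(w[...,2],[5,25,50,75,95]))
    for l in ['stand','rails_mid','tray','tray_handle','grip_bar','pointer','clip_mid','lever_face','tin_a','bowl','jar','timer','scraper']:
        print(l,[(W(p,m['at']).round(3),round(m['conf'],2)) for m in mark_of(p,l)][:3])
cv2.imwrite('pics/a.png',cv2.resize(np.hstack(ims),(800,300),interpolation=cv2.INTER_AREA)[...,::-1])
E
```

```text
scene [ 1.052  -0.3871  0.9746] [ 0.5767 -0.0025  0.9815] [ 0.4521 -0.3048  0.8383]
depth z pcts [-0.7525 -0.1414 -0.0005  0.0076  0.0995]
stand [(array([ 0.559, -0.066,  0.   ]), 0.82)]
rails_mid [(array([ 0.563, -0.068,  0.049]), 0.96)]
tray []
tray_handle [(array([0.562, 0.243, 0.063]), 0.74), (array([ 0.516, -0.266,  0.076]), 0.62)]
grip_bar [(array([ 0.512, -0.267,  0.077]), 0.65)]
pointer [(array([ 0.583, -0.287,  0.038]), 0.67)]
clip_mid [(array([ 0.595, -0.256,  0.042]), 0.45)]
lever_face [(array([ 0.531, -0.272,  0.079]), 0.8)]
tin_a [(array([ 0.583, -0.447,  0.005]), 0.73), (array([ 0.371,  0.124, -0.   ]), 0.59), (array([0.365, 0.233, 0.001]), 0.52)]
bowl [(array([ 0.777, -0.137, -0.002]), 0.88)]
jar [(array([0.784, 0.191, 0.   ]), 0.9)]
timer [(array([ 0.783,  0.039, -0.001]), 0.8), (array([ 0.532, -0.271,  0.079]), 0.71), (array([ 0.562, -0.071,  0.051]), 0.28)]
scraper [(array([ 0.414, -0.472,  0.   ]), 0.77)]
side [-0.1565  0.6654  1.0155] [ 0.8384  0.0071 -2.3904] [-0.511   0.5402  0.6686]
depth z pcts [-0.2084 -0.0019  0.0031  0.165   0.5013]
stand [(array([ 0.564, -
[... 187 characters left out ...]
562, 0.241, 0.059]), 0.96)]
grip_bar [(array([ 0.516, -0.269,  0.077]), 0.97), (array([ 0.373,  0.236, -0.004]), 0.71), (array([ 0.778, -0.133,  0.002]), 0.37)]
pointer [(array([ 0.587, -0.283,  0.043]), 0.56), (array([ 0.563,  0.243, -0.001]), 0.33)]
clip_mid [(array([ 0.56 , -0.064,  0.047]), 0.4)]
lever_face []
tin_a [(array([0.376, 0.125, 0.002]), 0.96), (array([ 0.37 ,  0.238, -0.005]), 0.91), (array([ 0.582, -0.448, -0.004]), 0.52)]
bowl [(array([ 0.78 , -0.134, -0.001]), 0.74), (array([0.56 , 0.238, 0.06 ]), 0.7)]
jar [(array([0.785, 0.192, 0.   ]), 0.6)]
timer [(array([ 0.786,  0.03 , -0.   ]), 0.69), (array([0.562, 0.24 , 0.061]), 0.2)]
scraper [(array([ 0.53, -0.27,  0.08]), 0.22)]
```

View pics/scene0.png

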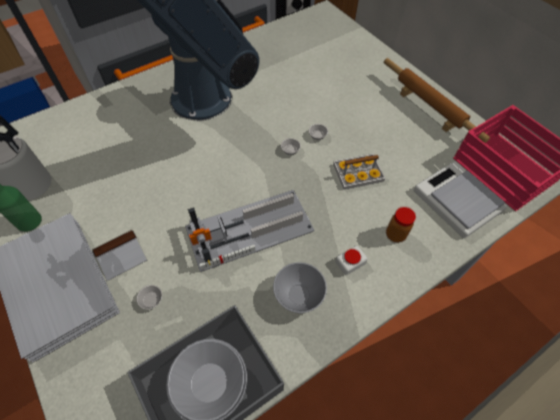

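View pics/side0.png

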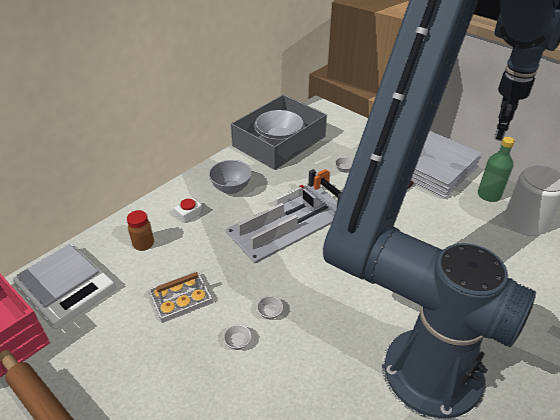

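```bash
python3 - <<'E'
from h import *
for c in ['scene','side']:
    p=shot(c);w=cloud(p)
    sel=(abs(w[...,0]-.562)<.1)&(abs(w[...,1]-.241)<.1)
    for lo,hi in [(.055,.08),(.012,.05)]:
        q=w[sel&(w[...,2]>lo)&(w[...,2]<hi)][:,:2]
        r=cv2.minAreaRect(q.astype(np.float32)); d=np.linalg.svd(q-q.mean(0),full_matrices=False)[2][0]
        print(c,lo,len(q),q.mean(0).round(3),r,np.degrees(np.arctan2(d[1],d[0])))
    # rail tops
    sel=(abs(w[...,0]-.56)<.09)&(abs(w[...,1]+.068)<.1)&(w[...,2]>.043)&(w[...,2]<.057)
    q=w[sel][:,:2]; print('rails',len(q),q.mean(0),cv2.minAreaRect(q.astype(np.float32)))
E
```

```text
scene 0.055 165 [0.563 0.241] ((0.5617096424102783, 0.24250885844230652), (0.10289044678211212, 0.014996832236647606), 68.58704376220703) -110.1614683205575
scene 0.012 696 [0.568 0.235] ((0.5614020824432373, 0.24204878509044647), (0.13139890134334564, 0.10334467887878418), 69.73854064941406) -120.03795932923708
rails 466 [ 0.56137851 -0.07050955] ((0.5594971776008606, -0.06908390671014786), (0.14975546300411224, 0.07825702428817749), 77.7558822631836)
side 0.055 264 [0.558 0.245] ((0.5598781108856201, 0.24431130290031433), (0.10382238030433655, 0.018015878275036812), 71.15166473388672) 70.01183828171163
side 0.012 996 [0.548 0.251] ((0.5590261816978455, 0.24423660337924957), (0.13100723922252655, 0.1043224185705185), 70.04036712646484) 64.18737215559409
rails 424 [ 0.55676344 -0.06386032] ((0.5582433938980103, -0.06868170946836472), (0.1528865545988083, 0.08037466555833817), 78.35519409179688)
```

>>> jog_arm:
  increments:
    - [[0.012,0.028,0,0,0,0.4],[0.026,0.06,0,0,0,0.9],[0.041,0.094,0,0,0,1.4],[0.056,0.128,0,0,0,1.9],[0.071,0.162,0,0,0,2.4],[0.086,0.196,0,0,0,2.9],[0.101,0.23,0,0,0,3.4],[0.116,0.264,0,0,0,3.9],[0.131,0.298,0,0,0,4.4],[0.146,0.332,0,0,0,4.9]]
  jaw: 0
  grip_force: 60

```text
clock: 3.73
tool_pos: [0.343, -0.2598, 0.2076]
tcp_rot: [3.141, -0.0, 0.749]
force: [-0.2, 0.1, -0.5]
width: 0.0856
```

>>> jog_arm:
  increments:
    - [[0.015,0.035,0,0,0,0.6],[0.03,0.07,0,0,0,1.2],[0.045,0.104,0,0,0,1.8],[0.06,0.139,0,0,0,2.4],[0.075,0.173,0,0,0,3.0],[0.09,0.208,0,0,0,3.6],[0.105,0.242,0,0,0,4.2],[0.12,0.277,0,0,0,4.8],[0.135,0.312,0,0,0,5.4],[0.15,0.346,0,0,0,5.4]]

```text
clock: 4.57
tool_pos: [0.4935, 0.0883, 0.2078]
tcp_rot: [3.14, -0.0, 1.223]
force: [0.0, -0.7, 1.0]
width: 0.0854
```

>>> jog_arm:
  increments:
    - [[0.015,0.035,0,0,0,0],[0.03,0.07,0,0,0,0],[0.045,0.104,0,0,0,0],[0.058,0.134,0,0,0,0],[0.066,0.152,-0.01,0,0,0],[0.068,0.156,-0.03,0,0,0],[0.068,0.156,-0.05,0,0,0],[0.068,0.156,-0.06,0,0,0],[0.068,0.156,-0.06,0,0,0]]

```text
clock: 5.32
tool_pos: [0.5594, 0.2439, 0.1452]
tcp_rot: [-3.138, 0.003, 1.223]
force: [0.3, -2.2, -0.8]
width: 0.0853
```

Yaw 70.1° and position are within 1–2 mm; descend to z 0.043 and grip.

>>> jog_arm:
  increments:
    - [[0.001,-0.001,-0.02,0,0,0],[0.001,-0.001,-0.045,0,0,0],[0.001,-0.001,-0.07,0,0,0],[0.001,-0.001,-0.088,0,0,0],[0.001,-0.001,-0.098,0,0,0],[0.001,-0.001,-0.102,0,0,0],[0.001,-0.001,-0.102,0,0,0]]

```text
clock: 5.9
tool_pos: [0.5606, 0.2426, 0.0432]
tcp_rot: [-3.138, 0.003, 1.222]
force: [0.8, 0.1, -0.3]
width: 0.0857
```

>>> jog_arm:
  increments:
    - [[0,0,0,0,0,0],[0,0,0,0,0,0],[0,0,0,0,0,0],[0,0,0,0,0,0],[0,0,0,0,0,0],[0,0,0,0,0,0],[0,0,0,0,0,0],[0,0,0,0,0,0],[0,0,0,0,0,0],[0,0,0,0,0,0]]
  jaw: 255
  grip_force: 60

```text
clock: 6.73
tool_pos: [0.5623, 0.2428, 0.0441]
tcp_rot: [-3.141, 0.002, 1.222]
force: [1.8, -0.5, 5.9]
width: 0.0
```

```bash
python3 - <<'E'
from h import *
print(ctrl.state())
p=shot('side');a=p['pixels'][230:340,100:260]
b=shot('wrist')['pixels']
cv2.imwrite('pics/b.png',np.vstack([cv2.resize(a,(436,300),interpolation=cv2.INTER_CUBIC),cv2.resize(b,(436,300))])[...,::-1])
E
```

```text
{'clock': 6.7333, 'joint_positions': array([ 2.25870313e-01,  7.27252753e-01,  1.58478022e+00, -1.35360428e-03,
        8.30779476e-01,  5.75386813e-01]), 'joint_vel': array([-9.47544484e-04, -6.15232394e-04,  6.79661165e-04,  6.80554335e-04,
       -2.54947440e-05,  1.80000770e-03]), 'joint_torque': array([ 7.08358716e-01, -4.30448771e+01, -9.52730209e+00,  1.73625774e-01,
        5.33498190e-01, -6.71516664e-04]), 'tool_pos': array([0.56232523, 0.24278154, 0.0440984 ]), 'tcp_rot': array([-3.14111221e+00,  1.50170626e-03,  1.22219353e+00]), 'force': array([ 1.84457779, -0.53178368,  5.87612317]), 'ft_torque': array([-0.04296345, -0.32614741, -0.03023318]), 'width': 6.0905144746134706e-06}
```

View pics/b.png

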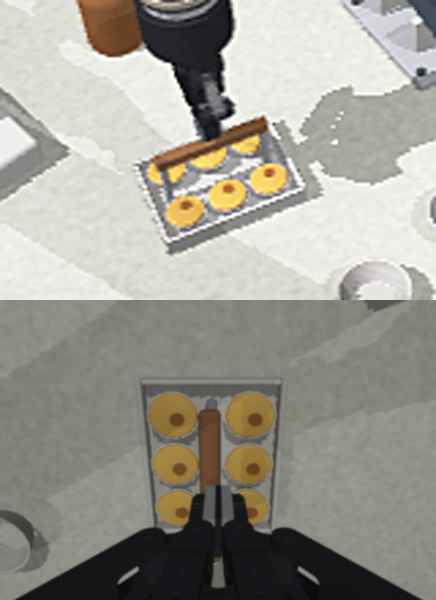

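```bash
python3 - <<'E'
from h import *
np.set_printoptions(precision=4,suppress=True)
for c in ['wrist','side','scene']:
    p=shot(c);w=cloud(p)
    for l in ['tray','tray_handle']:
        print(c,l,[(W(p,m['at']),round(m['conf'],2)) for m in mark_of(p,l)][:2])
    px=p['pixels'].astype(int)
    brown=(px[...,0]>px[...,2]*1.7)&(px[...,0]<190)&(abs(w[...,0]-.562)<.1)&(abs(w[...,1]-.241)<.1)&(w[...,2]>.045)&(w[...,2]<.1)
    q=w[brown]; print(c,len(q),np.nanpercentile(q[:,2],[5,50,95]),cv2.minAreaRect(q[:,:2].astype(np.float32)))
    if c=='wrist':
        T=np.eye(4);s=ctrl.state();Rm=R.from_euler('xyz',s['tcp_rot']).as_matrix()
        print('bar in tool', np.percentile((q-s['tool_pos'])@Rm,[5,50,95],axis=0))
        print(p['mount'])
E
```

```text
wrist tray [(array([0.5629, 0.2482, 0.0013]), 0.65)]
wrist tray_handle [(array([0.5592, 0.2452, 0.0595]), 0.82)]
wrist 2849 [0.0655 0.0671 0.0685] ((0.564282238483429, 0.24585361778736115), (0.10071249306201935, 0.026780078187584877), 82.1331787109375)
bar in tool [[ 0.0072 -0.0096 -0.0245]
 [ 0.0317 -0.0047 -0.0231]
 [ 0.0519  0.0003 -0.0215]]
[[-0.0005  0.9461  0.324   0.0836]
 [ 1.      0.0004  0.0006 -0.    ]
 [ 0.0004  0.324  -0.9461 -0.1658]
 [ 0.      0.      0.      1.    ]]
side tray [(array([0.561 , 0.2433, 0.0004]), 0.91)]
side tray_handle [(array([0.5568, 0.2432, 0.06  ]), 0.95)]
side 220 [0.0579 0.0657 0.0696] ((0.5571448802947998, 0.24679790437221527), (0.1006770208477974, 0.013719333335757256), 70.07051086425781)
scene tray [(array([0.5578, 0.2469, 0.0047]), 0.88)]
scene tray_handle [(array([0.563 , 0.2478, 0.0615]), 0.9)]
scene 111 [0.0587 0.066  0.0771] ((0.5650197863578796, 0.2388153076171875), (0.10017013549804688, 0.020930582657456398), 64.74984741210938)
```

```bash
python3 - <<'E'
from h import *
b=shot('wrist')['pixels'][180:420,160:400]
cv2.imwrite('pics/c.png',cv2.resize(b,(600,600),interpolation=cv2.INTER_CUBIC)[...,::-1])
E
```

```text
(no output)
```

View pics/c.png

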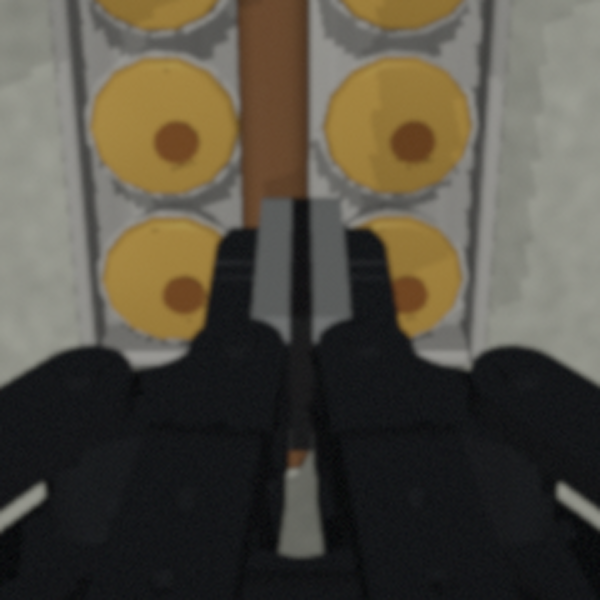

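```bash
python3 - <<'E'
from h import *
np.set_printoptions(precision=4,suppress=True)
p=shot('wrist');w=cloud(p);s=ctrl.state();Rm=R.from_euler('xyz',s['tcp_rot']).as_matrix()
t=(w-s['tool_pos'])@Rm
for u,v in [(268,262),(268,268),(268,280),(268,300),(290,268),(290,300),(280,268),(280,300),(250,280),(310,280),(278,363),(262,255),(275,250)]: print(u,v,t[v,u],w[v,u])
E
```

```text
268 262 [ 0.0105 -0.0051 -0.0286] [0.5611 0.2544 0.0727]
268 268 [ 0.0113 -0.0049 -0.0351] [0.5616 0.2551 0.0792]
268 280 [ 0.0109 -0.0046 -0.0435] [0.5617 0.2547 0.0876]
268 300 [ 0.011  -0.0042 -0.0567] [0.5622 0.2546 0.1008]
290 268 [ 0.011   0.0038 -0.0345] [0.5697 0.2518 0.0786]
290 300 [ 0.0114  0.0033 -0.0574] [0.5694 0.2525 0.1015]
280 268 [ 0.0113 -0.0001 -0.0351] [0.5661 0.2535 0.0792]
280 300 [ 0.0108 -0.0001 -0.0564] [0.5659 0.253  0.1005]
250 280 [ 0.0073 -0.0119 -0.0374] [0.5536 0.2537 0.0815]
310 280 [ 0.007   0.0117 -0.0369] [0.5757 0.2454 0.081 ]
278 363 [-0.046  -0.0011 -0.0234] [0.5456 0.2    0.0676]
262 255 [ 0.011  -0.0078 -0.0233] [0.5588 0.2558 0.0674]
275 250 [ 0.0136 -0.0022 -0.0237] [0.5649 0.2563 0.0678]
```

>>> jog_arm:
  increments:
    - [[0,0,0.02,0,0,0],[0,0,0.045,0,0,0],[0,0,0.06,0,0,0],[0,0,0.06,0,0,0],[0,0,0.06,0,0,0]]

```text
clock: 7.8
tool_pos: [0.5619, 0.2428, 0.1042]
tcp_rot: [-3.141, 0.001, 1.222]
force: [0.2, -0.2, -0.5]
width: -0.0
```

```bash
cat > tip.py <<'E'
from h import *
np.set_printoptions(precision=4,suppress=True)
p=shot('wrist');w=cloud(p);s=ctrl.state();Rm=R.from_euler('xyz',s['tcp_rot']).as_matrix()
t=(w-s['tool_pos'])@Rm
print(s['tool_pos'],s['tcp_rot'],s['width'],s['force'])
m=(abs(t[...,1])<.02)&(abs(t[...,0])<.03)&(t[...,2]>-.06)&(t[...,2]<.02)
print(np.percentile(t[m],[0,1,50,99,100],axis=0))
for v in range(225,285,6): print(v,t[v,268],t[v,292])
px=p['pixels'].astype(int)
br=(px[...,0]>px[...,2]*1.7)&(px[...,0]<190)&(abs(w[...,2]-.065)<.02)
q=w[br];print('bar',len(q),cv2.minAreaRect(q[:,:2].astype(np.float32)),q[:,2].mean() if len(q) else 0)
cv2.imwrite('pics/tip.png',p['pixels'][...,::-1])
E
python3 tip.py
```

```text
[0.5612 0.2426 0.1032] [-3.1391  0.0026  1.2222] -0.00020143061824022792 [-0.9522  0.2424 -1.0119]
[[ 0.0063 -0.0131 -0.06  ]
 [ 0.0067 -0.0126 -0.0597]
 [ 0.0111  0.0005 -0.046 ]
 [ 0.0121  0.014  -0.0292]
 [ 0.0125  0.0143 -0.0273]]
225 [ 0.0004 -0.0065  0.0361] [-0.0248  0.0098  0.0973]
231 [-0.003  -0.0065  0.0351] [-0.0303  0.0099  0.0986]
237 [-0.0072 -0.0066  0.0358] [-0.0286  0.0094  0.0835]
243 [-0.0115 -0.0067  0.0365] [-0.0328  0.0094  0.082 ]
249 [-0.015  -0.0067  0.0357] [-0.0377  0.0095  0.0822]
255 [-0.0189 -0.0067  0.0354] [-0.0432  0.0096  0.0833]
261 [ 0.011  -0.0045 -0.0289] [ 0.0115  0.0054 -0.0297]
267 [ 0.0112 -0.0043 -0.0344] [ 0.0115  0.0053 -0.0349]
273 [ 0.0114 -0.0042 -0.0395] [ 0.012   0.0051 -0.0405]
279 [ 0.0114 -0.004  -0.044 ] [ 0.0112  0.005  -0.0437]
bar 2201 ((0.562835693359375, 0.2588425576686859), (0.07609962671995163, 0.010080438107252121), 70.04489135742188) 0.06709859414654347
```

>>> jog_arm:
  increments:
    - [[0,0,0,0,0,0],[0,0,0,0,0,0],[0,0,0,0,0,0],[0,0,0,0,0,0],[0,0,0,0,0,0],[0,0,0,0,0,0],[0,0,0,0,0,0],[0,0,-0.01,0,0,0],[0,0,-0.02,0,0,0],[0,0,-0.02,0,0,0]]
  jaw: 0

```text
clock: 8.68
tool_pos: [0.5593, 0.2421, 0.0806]
tcp_rot: [-3.135, 0.005, 1.222]
force: [-1.2, 0.3, -0.1]
width: 0.0853
```

>>> jog_arm:
  increments:
    - [[-0.001,0.001,-0.012,0,0,0],[-0.001,0.001,-0.03,0,0,0],[-0.001,0.001,-0.046,0,0,0],[-0.001,0.001,-0.058,0,0,0],[-0.001,0.001,-0.066,0,0,0],[-0.001,0.001,-0.066,0,0,0],[-0.001,0.001,-0.066,0,0,0]]

```text
clock: 9.27
tool_pos: [0.5581, 0.2431, 0.0143]
tcp_rot: [-3.134, 0.006, 1.222]
force: [0.4, 0.5, 0.6]
width: 0.0854
```

>>> jog_arm:
  increments:
    - [[0,0,0,0,0,0],[0,0,0,0,0,0],[0,0,0,0,0,0],[0,0,0,0,0,0],[0,0,0,0,0,0],[0,0,0,0,0,0],[0,0,0,0,0,0],[0,0,0,0,0,0],[0,0,0,0,0,0],[0,0,0,0,0,0]]
  jaw: 255
  grip_force: 60

```text
clock: 10.1
tool_pos: [0.5581, 0.2431, 0.0146]
tcp_rot: [-3.134, 0.006, 1.222]
force: [-2.4, 0.7, 4.7]
width: 0.0112
```

>>> jog_arm:
  increments:
    - [[0,0,0.004,0,0,0],[0,0,0.012,0,0,0],[0,0,0.024,0,0,0],[0,0,0.038,0,0,0],[0,0,0.052,0,0,0],[0,0,0.066,0,0,0],[0,0,0.08,0,0,0],[0,0,0.09,0,0,0],[0,0,0.096,0,0,0],[0,0,0.098,0,0,0]]

```text
clock: 10.93
tool_pos: [0.5587, 0.2432, 0.114]
tcp_rot: [-3.136, 0.004, 1.222]
force: [0.1, -0.2, -5.8]
width: 0.0106
```

>>> jog_arm:
  increments:
    - [[0,-0.004,0,0,0,0.1],[0,-0.013,0,0,0,0.2],[0,-0.027,0,0,0,0.3],[0,-0.045,0,0,0,0.5],[0,-0.065,0,0,0,0.7],[0,-0.086,0,0,0,0.9],[0,-0.107,0,0,0,1.1],[0,-0.128,0,0,0,1.3],[0,-0.148,0,0,0,1.5],[0,-0.166,0,0,0,1.55]]

```text
clock: 11.77
tool_pos: [0.5577, 0.0752, 0.1131]
tcp_rot: [-3.134, 0.005, 1.358]
force: [0.4, -0.2, -5.7]
width: 0.011
```

>>> jog_arm:
  increments:
    - [[0,-0.006,0,0,0,0],[0,-0.016,0,0,0,0],[0,-0.03,0,0,0,0],[0,-0.048,0,0,0,0],[0,-0.068,0,0,0,0],[0,-0.09,0,0,0,0],[0,-0.112,0,0,0,0],[0,-0.13,0,0,0,0],[0,-0.141,0,0,0,0],[0,-0.144,0,0,0,0]]

```text
clock: 12.6
tool_pos: [0.5579, -0.0705, 0.1128]
tcp_rot: [-3.134, 0.006, 1.356]
force: [-0.7, -0.4, -4.6]
width: 0.0112
```

```bash
cat > chk.py <<'E'
from h import *
np.set_printoptions(precision=4,suppress=True)
s=ctrl.state();print(s['clock'],s['tool_pos'],s['tcp_rot'],s['force'],s['width'])
for c in ['side','scene']:
    p=shot(c);w=cloud(p)
    print(c,'tray',[(W(p,m['at']),round(m['conf'],2)) for m in mark_of(p,'tray')][:1],'rails',[(W(p,m['at']),round(m['conf'],2)) for m in mark_of(p,'rails_mid')][:1])
    px=p['pixels'].astype(int)
    y=(px[...,0]>px[...,2]*1.8)&(abs(w[...,0]-.559)<.1)&(abs(w[...,1]+.069)<.1)&(w[...,2]>.06)
    q=w[y]
    if len(q): print('tarts+bar',len(q),cv2.minAreaRect(q[:,:2].astype(np.float32)),np.percentile(q[:,2],[2,30,50,95]))
save(p,'x%d.png'%(s['clock']*100))
E
python3 chk.py
```

```text
12.6 [ 0.5579 -0.0705  0.1128] [-3.1344  0.0057  1.3562] [-0.6909 -0.3924 -4.5727] 0.011156331374991061
side tray [(array([ 0.5585, -0.0706,  0.0991]), 0.74)] rails [(array([ 0.5617, -0.0635,  0.0483]), 0.61)]
tarts+bar 456 ((0.5599246025085449, -0.06692585349082947), (0.10775270313024521, 0.09159810096025467), 75.9726333618164) [0.115  0.1189 0.1202 0.1656]
scene tray [(array([ 0.5589, -0.0616,  0.0981]), 0.67)] rails [(array([ 0.5622, -0.0682,  0.0503]), 0.86)]
tarts+bar 537 ((0.5663714408874512, -0.06514783948659897), (0.11431602388620377, 0.1070697158575058), 77.69660186767578) [0.1155 0.1194 0.1205 0.1669]
```

>>> jog_arm:
  increments:
    - [[0.001,0,-0.006,0,0,0],[0.001,0,-0.015,0,0,0],[0.001,0,-0.025,0,0,0],[0.001,0,-0.033,0,0,0],[0.001,0,-0.039,0,0,0],[0.001,0,-0.043,0,0,0],[0.001,0,-0.045,0,0,0],[0.001,0,-0.046,0,0,0],[0.001,0,-0.047,0,0,0],[0.001,0,-0.047,0,0,0]]

```text
clock: 13.73
tool_pos: [0.5586, -0.0677, 0.0661]
tcp_rot: [-3.134, 0.005, 1.359]
force: [-0.6, -0.1, -5.3]
width: 0.0106
```

Still carrying the weight (−5.3 N); lower a few mm more in small steps.

>>> jog_arm:
  increments:
    - [[0,0,-0.001,0,0,0],[0,0,-0.002,0,0,0],[0,0,-0.0025,0,0,0],[0,0,-0.0025,0,0,0],[0,0,-0.0025,0,0,0]]

```text
clock: 14.15
tool_pos: [0.5589, -0.0679, 0.0646]
tcp_rot: [-3.135, 0.005, 1.359]
force: [-2.8, 0.7, 5.5]
width: 0.011
```

>>> jog_arm:
  increments:
    - [[0,0,0,0,0,0],[0,0,0,0,0,0],[0,0,0,0,0,0],[0,0,0,0,0,0],[0,0,0,0,0,0],[0,0,0,0,0,0],[0,0,0,0,0,0],[0,0,0,0,0,0]]
  jaw: 0

```text
clock: 14.82
tool_pos: [0.5589, -0.0678, 0.0645]
tcp_rot: [-3.135, 0.005, 1.359]
force: [-0.3, 0.4, 0.5]
width: 0.0851
```

>>> jog_arm:
  increments:
    - [[0,0,0.01,0,0,0],[0,0,0.03,0,0,0],[0,0,0.055,0,0,0],[0,0,0.08,0,0,0],[0,0,0.1,0,0,0],[-0.005,-0.02,0.11,0,0,-1.2],[-0.01,-0.05,0.11,0,0,-2.5],[-0.02,-0.08,0.11,0,0,-3.8],[-0.03,-0.11,0.11,0,0,-5.1],[-0.036,-0.14,0.11,0,0,-6.4]]

```text
clock: 15.65
tool_pos: [0.5219, -0.2087, 0.1755]
tcp_rot: [-3.135, 0.005, 0.796]
force: [0.9, 0.5, -0.8]
width: 0.0852
```

```bash
cat > leg.py <<'E'
from h import *
import sys
np.set_printoptions(precision=4,suppress=True)
s=ctrl.state();print(s['clock'],s['tool_pos'],s['tcp_rot'],s['force'],s['width'])
Y=-.214;O=np.array([.5595,-.068,0]);Rs=R.from_euler('z',Y).as_matrix()
S=lambda w:(w-O)@Rs
if __name__=='__main__':
  print('tool in stand',S(np.array(s['tool_pos'])))
  for c in sys.argv[1:]:
    p=shot(c);w=S(cloud(p));px=p['pixels'];h=cv2.cvtColor(px,cv2.COLOR_RGB2HSV).astype(int);H,Sa,V=h[...,0],h[...,1],h[...,2]
    reg=(w[...,0]>.045)&(w[...,0]<.095)&(w[...,1]<-.1)&(w[...,1]>-.26)&(w[...,2]>.025)&(w[...,2]<.06)
    for n,m in [('red',((H<5)|(H>174))&(Sa>120)&(V>60)),('yel',(H>20)&(H<35)&(Sa>120)&(V>60))]:
        q=w[reg&m]
        if len(q): print(c,n,len(q),q.mean(0),'y',q[:,1].min(),q[:,1].max())
    o=w[(H>5)&(H<17)&(Sa>150)&(w[...,1]<-.1)&(w[...,2]>.05)&(w[...,2]<.13)&(abs(w[...,0])<.08)]
    if len(o): print(c,'orange',len(o),np.percentile(o,[2,50,98],axis=0).ravel())
    for l in ['grip_bar','pointer','clip_mid','lever_face','tray']: print(l,[(S(W(p,m['at'])),round(m['conf'],2)) for m in mark_of(p,l)][:1])
    save(p,c+'%d.png'%(s['clock']*100))
E
python3 leg.py scene wrist
```

```text
15.65 [ 0.5219 -0.2087  0.1755] [-3.1351  0.0053  0.7957] [ 0.8911  0.4978 -0.7629] 0.08524424200393671
tool in stand [-0.0068 -0.1455  0.1755]
scene red 16 [ 0.0771 -0.1733  0.0365] y -0.1758342880661235 -0.17028391483133234
scene yel 4 [ 0.0737 -0.2045  0.0419] y -0.20605570539682705 -0.20212741822975114
scene orange 167 [ 0.0008 -0.2284  0.0686  0.0263 -0.2064  0.1     0.0286 -0.1812  0.115 ]
grip_bar [(array([-0.002 , -0.2049,  0.075 ]), 0.7)]
pointer [(array([ 0.0707, -0.21  ,  0.0415]), 0.97)]
clip_mid [(array([ 0.0733, -0.1802,  0.0416]), 0.51)]
lever_face [(array([ 0.0164, -0.2045,  0.0819]), 0.66)]
tray [(array([0.0014, 0.0044, 0.0527]), 0.72)]
wrist red 144 [ 0.0733 -0.1715  0.0378] y -0.17619016648074243 -0.16822978995074955
wrist yel 36 [ 0.0768 -0.2028  0.0403] y -0.20478597161988357 -0.19613468822424182
wrist orange 1115 [ 0.0153 -0.2264  0.0657  0.0216 -0.1913  0.1052  0.0262 -0.1783  0.1137]
grip_bar [(array([ 0.0017, -0.2114,  0.0755]), 0.71)]
pointer [(array([ 0.0749, -0.2057,  0.0398]), 0.92)]
clip_mid [(array([ 0.0727, -0.1713,  0.0385]), 0.57)]
lever_face [(array([ 0.0179, -0.2032,  0.0781]), 0.96)]
tray [(array([0.0048, 0.0055, 0.0515]), 0.58)]
```

>>> jog_arm:
  increments:
    - [[-0.002,-0.008,0,0,0,-1.2],[-0.004,-0.016,0,0,0,-2.4],[-0.006,-0.024,0,0,0,-3.6],[-0.008,-0.032,0,0,0,-4.8],[-0.01,-0.04,0,0,0,-6.0],[-0.012,-0.048,0,0,0,-7.2],[-0.014,-0.056,0,0,0,-8.4],[-0.014,-0.058,-0.005,0,0,-9.6],[-0.014,-0.058,-0.015,0,0,-10.8],[-0.014,-0.058,-0.02,0,0,-11.6]]
  jaw: 120

```text
clock: 17.08
tool_pos: [0.5089, -0.2647, 0.1538]
tcp_rot: [-3.134, 0.006, -0.214]
force: [0.5, 0.3, -0.9]
width: 0.0457
```

>>> jog_arm:
  increments:
    - [[0,0,-0.005,0,0,0],[0,0,-0.01,0,0,0],[0,0,-0.01,0,0,0],[0,0,-0.01,0,0,0]]

```text
clock: 17.42
tool_pos: [0.5089, -0.2644, 0.1436]
tcp_rot: [-3.134, 0.007, -0.213]
force: [-0.7, 0.6, -1.0]
width: 0.045
```

```bash
python3 leg.py wrist; ls pics
```

```text
17.4167 [ 0.5089 -0.2644  0.1436] [-3.1341  0.0065 -0.213 ] [-0.6665  0.6177 -0.9946] 0.04498605881335535
tool in stand [-0.0077 -0.2027  0.1436]
wrist red 190 [ 0.0733 -0.1725  0.0382] y -0.17652396386071412 -0.16887672843630422
wrist yel 31 [ 0.0756 -0.2037  0.0423] y -0.20443915266818782 -0.20306544168263246
wrist orange 2187 [ 0.0175 -0.2279  0.067   0.0246 -0.2039  0.1021  0.0264 -0.1802  0.1136]
grip_bar [(array([ 0.0019, -0.2081,  0.0748]), 0.86)]
pointer [(array([ 0.0716, -0.2041,  0.0393]), 0.8)]
clip_mid []
lever_face [(array([ 0.018 , -0.1984,  0.0794]), 0.56)]
tray [(array([0.0002, 0.0064, 0.047 ]), 0.73)]
a.png
b.png
c.png
scene0.png
scene1565.png
side0.png
tip.png
wrist1565.png
wrist1741.png
x1260.png
```

View pics/wrist1741.png

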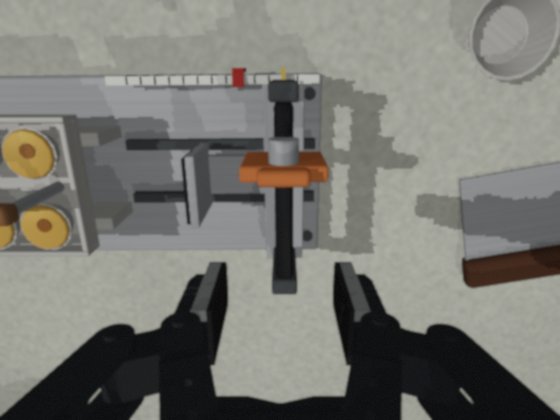

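>>> jog_arm:
  increments:
    - [[0,-0.001,-0.02,0,0,0],[0,-0.001,-0.045,0,0,0],[0,-0.001,-0.07,0,0,0],[0,-0.001,-0.09,0,0,0],[0,-0.001,-0.104,0,0,0],[0,-0.001,-0.111,0,0,0],[0,-0.001,-0.111,0,0,0]]

```text
clock: 18.3
tool_pos: [0.5083, -0.2652, 0.0318]
tcp_rot: [-3.133, 0.008, -0.214]
force: [0.3, -0.1, 0.6]
width: 0.0453
```

>>> jog_arm:
  increments:
    - [[0,0,0,0,0,0],[0,0,0,0,0,0],[0,0,0,0,0,0],[0,0,0,0,0,0],[0,0,0,0,0,0],[0,0,0,0,0,0],[0,0,0,0,0,0]]
  jaw: 255
  grip_force: 40

```text
clock: 18.88
tool_pos: [0.509, -0.266, 0.0329]
tcp_rot: [-3.135, 0.006, -0.213]
force: [-1.9, -0.5, 6.5]
width: 0.0114
```

>>> jog_arm:
  increments:
    - [[0.001,0.004,0,0,0,0],[0.002,0.009,0,0,0,0],[0.003,0.014,0,0,0,0],[0.004,0.019,0,0,0,0],[0.005,0.024,0,0,0,0],[0.006,0.028,0,0,0,0],[0.0066,0.0305,0,0,0,0],[0.0066,0.0305,0,0,0,0],[0.0066,0.0305,0,0,0,0]]

```text
clock: 19.63
tool_pos: [0.5153, -0.2351, 0.0329]
tcp_rot: [-3.135, 0.007, -0.213]
force: [-1.7, -2.9, 2.4]
width: 0.0113
```

```bash
python3 leg.py wrist scene; python3 -c "
import cv2,glob
f=sorted(glob.glob('pics/wrist19*'))[-1];cv2.imwrite('pics/d.png',cv2.resize(cv2.imread(f)[40:240,120:390],(800,592),interpolation=cv2.INTER_CUBIC))"
```

```text
19.6333 [ 0.5153 -0.2351  0.0329] [-3.1347  0.0067 -0.2129] [-1.7081 -2.941   2.4115] 0.0113073280019248
tool in stand [-0.0077 -0.1727  0.0329]
wrist red 130 [ 0.0757 -0.1721  0.0382] y -0.17575645416279315 -0.16840671563157322
wrist yel 146 [ 0.0758 -0.1721  0.0423] y -0.17330121481468574 -0.17087234362462372
wrist orange 11097 [ 0.0176 -0.1964  0.0644  0.0254 -0.173   0.1016  0.0264 -0.1487  0.1133]
grip_bar [(array([ 0.072 , -0.169 ,  0.0393]), 0.18)]
pointer [(array([ 0.0708, -0.1697,  0.0396]), 0.71)]
clip_mid [(array([ 0.0722, -0.1695,  0.041 ]), 0.6)]
lever_face [(array([ 0.0198, -0.1694,  0.0783]), 0.97)]
tray []
scene red 1 [ 0.08   -0.1716  0.0276] y -0.17157446594851178 -0.17157446594851178
scene yel 2 [ 0.0739 -0.1732  0.0434] y -0.1736023681562623 -0.17274021435215936
scene orange 187 [-0.0005 -0.1978  0.0671  0.0257 -0.1764  0.0985  0.0288 -0.1502  0.1146]
grip_bar [(array([-0.    , -0.1731,  0.0768]), 0.88)]
pointer [(array([ 0.0716, -0.1747,  0.0398]), 0.67)]
clip_mid []
lever_face [(array([ 0.0154, -0.1755,  0.0781]), 0.49)]
tray [(array([0.0026, 0.0068, 0.0517]), 0.56)]
```

View pics/d.png

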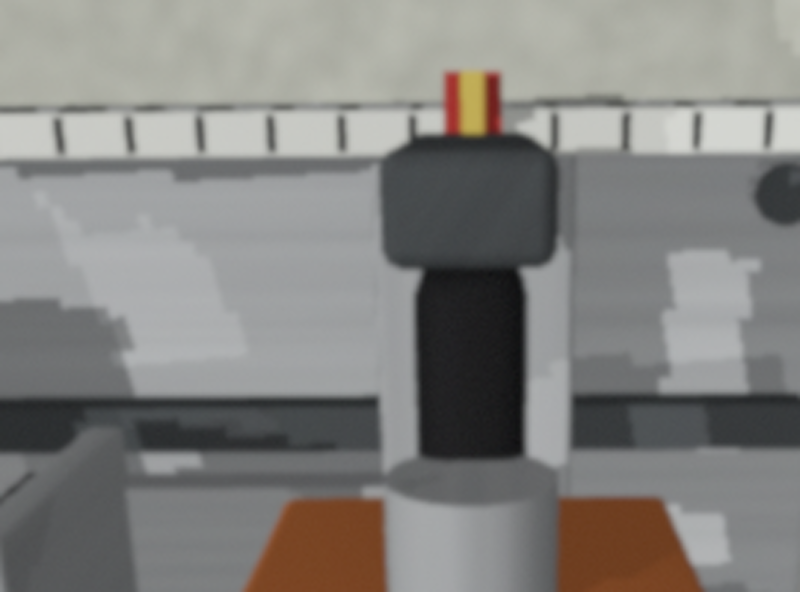

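>>> jog_arm:
  increments:
    - [[0,0,0,0,0,0],[0,0,0,0,0,0],[0.0002,0.001,0,0,0,0],[0.0002,0.001,0,0,0,0]]
  jaw: 215

```text
clock: 20.57
tool_pos: [0.5156, -0.2346, 0.0328]
tcp_rot: [-3.135, 0.006, -0.214]
force: [-3.3, -2.4, -0.1]
width: 0.0129
```

```bash
python3 leg.py wrist
```

```text
20.5667 [ 0.5156 -0.2346  0.0328] [-3.135   0.0063 -0.2138] [-3.3442 -2.406  -0.0958] 0.012931871210494519
tool in stand [-0.0075 -0.1721  0.0328]
wrist red 120 [ 0.0755 -0.1718  0.0382] y -0.17565003773489543 -0.16863073505164272
wrist yel 144 [ 0.0755 -0.1724  0.0425] y -0.1735699997954181 -0.17116424318222048
wrist orange 11128 [ 0.0176 -0.1964  0.0646  0.0254 -0.1729  0.1016  0.0264 -0.1488  0.1134]
grip_bar []
pointer [(array([ 0.0708, -0.1727,  0.0395]), 0.81)]
clip_mid []
lever_face [(array([ 0.0186, -0.1693,  0.0788]), 0.56)]
tray []
```

>>> jog_arm:
  increments:
    - [[0.0025,-0.0005,0,0,0,0],[0.005,-0.001,0,0,0,0],[0.0075,-0.0016,0,0,0,0],[0.01,-0.0021,0,0,0,0],[0.0125,-0.0027,0,0,0,0],[0.015,-0.0032,0,0,0,0],[0.0175,-0.0038,0,0,0,0],[0.02,-0.0043,0,0,0,0],[0.0225,-0.0049,0,0,0,0],[0.0225,-0.0049,0,0,0,0]]

```text
clock: 21.7
tool_pos: [0.5371, -0.2388, 0.0325]
tcp_rot: [-3.134, 0.009, -0.213]
force: [-4.9, -2.4, 1.3]
width: 0.0133
```

```bash
python3 leg.py wrist
```

```text
21.7 [ 0.5371 -0.2388  0.0325] [-3.134   0.0095 -0.2129] [-4.8681 -2.4484  1.3294] 0.013265149274743739
tool in stand [ 0.0144 -0.1716  0.0325]
wrist red 163 [ 0.0767 -0.1725  0.0366] y -0.17571883264660737 -0.1683855759186587
wrist yel 135 [ 0.0759 -0.172   0.0422] y -0.17353433676159136 -0.1705530248188862
wrist orange 11679 [ 0.03   -0.1961  0.0633  0.038  -0.1725  0.1015  0.039  -0.1483  0.1133]
grip_bar [(array([-0.0001, -0.1766,  0.0756]), 0.59)]
pointer [(array([ 0.0706, -0.1741,  0.0383]), 0.71)]
clip_mid [(array([ 0.0729, -0.1727,  0.0384]), 0.57)]
lever_face [(array([ 0.0297, -0.1678,  0.0783]), 0.8)]
tray []
```

>>> jog_arm:
  increments:
    - [[0.0025,-0.0005,0,0,0,0],[0.005,-0.001,0,0,0,0],[0.0075,-0.0016,0,0,0,0],[0.01,-0.0021,0,0,0,0],[0.0125,-0.0027,0,0,0,0],[0.0145,-0.0032,0,0,0,0],[0.016,-0.0035,0,0,0,0],[0.016,-0.0035,0,0,0,0]]

```text
clock: 22.67
tool_pos: [0.552, -0.2414, 0.0321]
tcp_rot: [-3.133, 0.012, -0.212]
force: [-4.4, -2.7, 0.8]
width: 0.0134
```

```bash
python3 leg.py wrist
```

```text
22.6667 [ 0.552  -0.2414  0.0321] [-3.133   0.0125 -0.2125] [-4.3736 -2.7031  0.8427] 0.013360741204008389
tool in stand [ 0.0295 -0.1711  0.0321]
wrist red 168 [ 0.0768 -0.1729  0.0363] y -0.17616376604779158 -0.16823583934684794
wrist yel 158 [ 0.0764 -0.1717  0.0415] y -0.17306494153223734 -0.17001705925613825
wrist orange 11871 [ 0.0451 -0.1957  0.0641  0.0532 -0.1723  0.1015  0.0543 -0.1478  0.1133]
grip_bar [(array([ 0.0031, -0.1741,  0.0767]), 0.81)]
pointer [(array([ 0.0717, -0.1756,  0.0408]), 0.71)]
clip_mid [(array([ 0.0731, -0.1711,  0.0384]), 0.74)]
lever_face [(array([ 0.0472, -0.1698,  0.08  ]), 0.58)]
tray []
```

>>> jog_arm:
  increments:
    - [[0.001,-0.0008,0,0,0,0],[0.002,-0.0012,0,0,0,0],[0.003,-0.0015,0,0,0,0],[0.004,-0.0017,0,0,0,0],[0.004,-0.0017,0,0,0,0]]

```text
clock: 23.38
tool_pos: [0.5519, -0.2414, 0.0318]
tcp_rot: [-3.131, 0.022, -0.211]
force: [-10.5, -2.8, 4.7]
width: 0.0138
```

>>> jog_arm:
  increments:
    - [[-0.0005,-0.0006,0.0005,0,0,0],[-0.0005,-0.0012,0.001,0,0,0],[-0.0005,-0.0012,0.001,0,0,0],[-0.0005,-0.0012,0.001,0,0,0],[-0.0005,-0.0012,0.001,0,0,0],[-0.0005,-0.0012,0.001,0,0,0],[-0.0005,-0.0012,0.001,0,0,0]]
  jaw: 255
  grip_force: 60

```text
clock: 23.97
tool_pos: [0.5516, -0.2426, 0.032]
tcp_rot: [-3.131, 0.022, -0.211]
force: [-0.0, -4.4, -12.8]
width: 0.0111
```

```bash
python3 leg.py wrist scene side; python3 -c "
import cv2,glob
f=sorted(glob.glob('pics/wrist2[34]*'))[-1];a=cv2.resize(cv2.imread(f)[20:240,120:400],(400,300),interpolation=cv2.INTER_CUBIC)
f=sorted(glob.glob('pics/scene2[34]*'))[-1];b=cv2.resize(cv2.imread(f)[150:285,170:350],(400,300),interpolation=cv2.INTER_CUBIC)
cv2.imwrite('pics/e.png',cv2.hconcat([a,b]))"
```

```text
23.9667 [ 0.5516 -0.2426  0.032 ] [-3.1313  0.0216 -0.2105] [ -0.0054  -4.3535 -12.8252] 0.011120369867742275
tool in stand [ 0.0294 -0.1723  0.032 ]
wrist red 171 [ 0.0768 -0.1719  0.0364] y -0.17599187270558198 -0.16809150631302136
wrist yel 147 [ 0.0765 -0.1723  0.0412] y -0.1738134259995244 -0.1707610260905595
wrist orange 11987 [ 0.0456 -0.1964  0.0639  0.0536 -0.1729  0.1014  0.0547 -0.1485  0.1133]
grip_bar [(array([-0.0003, -0.1758,  0.0742]), 0.83)]
pointer [(array([ 0.0758, -0.1715,  0.0379]), 0.59)]
clip_mid [(array([ 0.0739, -0.1714,  0.042 ]), 0.63)]
lever_face [(array([ 0.0456, -0.1704,  0.0774]), 0.88)]
tray []
scene red 1 [ 0.08   -0.1716  0.0275] y -0.17157009952830132 -0.17157009952830132
scene orange 191 [ 0.0296 -0.1971  0.0688  0.0539 -0.1745  0.1009  0.0561 -0.1498  0.1202]
grip_bar [(array([ 0.0003, -0.171 ,  0.078 ]), 0.69)]
pointer [(array([ 0.0694, -0.1746,  0.0434]), 0.87)]
clip_mid []
lever_face [(array([ 0.0435, -0.1741,  0.0768]), 0.56)]
tray [(array([-0.0017,  0.0077,  0.0495]), 0.64)]
grip_bar []
pointer []
clip_mid []
lever_face [(array([ 0.0007, -0.0006,  0.0511]), 0.66)]
tray [(array([0.0057, 0.0021, 0.0488]), 0.83)]
```

View pics/e.png

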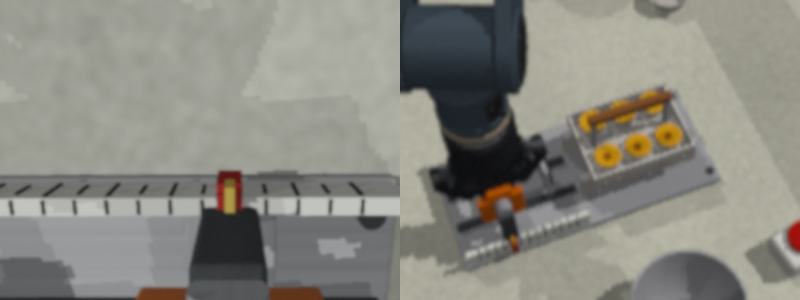

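```bash
python3 -c "
from workcell import ctrl
s=ctrl.state();print(s['clock'],s['width'],s['force'],s['joint_vel']);print(ctrl.sign_off())"
```

```text
24.8667 0.0112606867533857 [  2.29577019  -5.3376952  -18.59330506] [ 0.00103051  0.00054357 -0.00021982 -0.00035477 -0.00021147 -0.00075663]
the job is handed in; nothing more can be done
None
```

I finished every step and handed the job in at about 25 s. The interface gave no verdict, so these are my own last checks.

- **Tray:** It is on the rails and released. The cameras put its centre within about 6 mm across and 8 mm along of the middle, with the underside at about 49 mm. It looked square and level in the last picture.
- **Leg:** The pointer sits on the red clip, 0.4 mm off centre by the wrist image. In the scene image the clip was mostly hidden, so it was no real check. I brought the leg in about 31 mm and held it there with the lever open before sliding the lever.
- **Lever:** It moved about 28 mm, and the push force rose to about 10 N with no further motion. Its position matches fully closed.
- **Grip:** The bar is gripped again with 60 N set and the jaws on it at 11 mm. The arm was at rest.

**Checks that disagreed:**
- **Fingertips:** They turned out to be about 26 mm short of the reported TCP. My first grasp therefore shut on top of the tray handle (width 0, about 6 N). I lifted, measured the offset, and allowed for it from then on.
- **Wrist force:** At the end it read about −19 N vertically and had grown from −13 N since the last grip. I left it, as it is well under the 120 N limit.

I did not measure the other objects again at the end; nothing came near them.

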